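Run the ring nut down on the pressure pot

TASK

Close the pressure pot: turn the two-armed ring nut clockwise (seen from above) down its threaded stud until the resistance rises because it bears on the seal, then give it half a turn more from there and no further. It spins freely for a turn or two first; then let go. Do not disturb the glassware and tools around the pot.

Things in the scene. Friction and masses are not known exactly. Their poses are not given: they have to be found in the camera images.
- pot: fixed aluminium pressure pot with steel lid, 124 mm across; origin at the centre of its underside on the table, z up the stud axis. Lid top at 82 mm; above it, on the axis, an upright threaded stud 25 mm thick, its top at 145 mm. A small brass tap (reaching 90 mm from the axis, 51 mm high) points along the pot's +x.
- nut_center (a point): centre of the steel ring nut, already started on the stud; right-hand thread, 3 mm down per turn clockwise from above; turns only on the stud axis. Hub 52 mm across, reaching 11 mm above this point. It needs 0.7 to 1.75 turns to bear on the seal; height and yaw do not tell how many. Free it takes 0.05 Nm or less; bearing on the seal 0.6 to 0.85 Nm, and it stays where left.
- nut_ball (a point): centre of the 19 mm black ball on the end of one arm of the nut, 86 mm from the axis along the nut's own +x. A like arm and ball lie opposite (-x). The arms are straight, level, round, 12 mm thick, at the height of the nut's centre, their undersides 24 to 35 mm above the lid; nothing else stands in their sweep. Pushed 62 mm from the axis the free nut takes under 1 N (with brief kicks of 3 N), on the seal 10 to 14 N.
- seal (a joint): how far the nut has squeezed the seal (m): 0 until the nut bears on it, then 3 mm per turn of the nut (0.0015 after half a turn), up to 0.0033. It does not spring back. The movement is small against the error of this reading (a few tenths of a mm).
- beaker: empty glass beaker, 72 mm across, 90 mm tall; loose bystander, not to be disturbed; origin at the centre of its underside
- flask: stoppered glass volumetric flask, 84 mm across at the belly, 195 mm tall, slim neck; loose bystander, not to be disturbed; origin at the centre of its underside
- funnel: white porcelain funnel standing mouth down, 84 mm across, 105 mm tall; loose bystander, not to be disturbed; origin at the centre of its underside
- spare_seal: spare black rubber seal ring lying flat, 90 mm across, 8 mm thick; loose bystander, not to be disturbed; origin at the centre of its underside
- wrench: steel spanner lying flat, 150 mm long along its x; loose bystander, not to be disturbed; origin at the centre of its underside
- reagent: amber glass jar with black cap, 60 mm across, 110 mm tall; loose bystander, not to be disturbed; origin at the centre of its underside
- mortar: white porcelain bowl, 90 mm across, 50 mm tall; loose bystander, not to be disturbed; origin at the centre of its underside

How it is judged (in metres and radians):
On the way:
1. the ring nut has been run down until it bears on the seal (value of joint seal above 0.0001 m), for 0.1 s.
At the end, for the whole second after the job is handed in: the nut has been turned half a turn (within about 40 degrees: seal squeezed 1.15 to 1.86 mm) past the point where it first bears on the seal, and no longer turns on it (value of joint seal between 0.00115 and 0.00186 m and velocity of joint seal below 0.0001 m/s); the robot touches nothing.
It fails at once if the nut is overtightened (more than about 225 degrees past first bearing on the seal) (value of joint seal above 0.00188 m).
It fails at once if a bystander is knocked over or moved more than 25 mm (distance of any of beaker, flask, funnel, spare_seal, wrench, reagent, mortar from where it was at the start of the episode above 0.025 m or angle between any of beaker, flask, funnel, spare_seal, wrench, reagent, mortar's own z axis and vertical above 0.5 rad).
It also fails if it takes over 61 s, if anything falls off the work surface, if the arm or the gripper's body presses on something with over 40 N, if the wrist force passes 120 N, or if a joint passes its speed limit or range.

ROBOT

A 6-joint arm with a two-finger parallel gripper is mounted at the origin on the work surface. World frame = base frame: x ahead of the robot, y to its left, z up, the work surface at z = 0. Lengths are in mm, angles in rad, forces in N, time in s.
With the tool pointing down it reaches from about 150 to 775 mm from the base axis. Payload 6.1 kg.
Tool frame: the origin (TCP) lies between the finger pads; the fingertips stand 17 mm ahead of it and the grasp point (between the pads) lies 2 mm behind it; z points along the fingers, y is the line along which they close (so a half turn about z gives the same grasp; the last joint's range is limited). The gripper opens to 85 mm and grips with 20 to 120 N. Pads are 22 mm wide; open, the fingers measure 114 mm over their backs; the gripper's body (76 mm by 85 mm) begins 54 mm behind the grasp point. The pads swing forward as they close: fully open they stand 13 mm farther back than shut.
Start: joints at [0, 0.126, -0.04, 1.405, 0, 1.571], TCP at [524.984, -0, 248.295] pointing down, gripper open.
Joint ranges: [-2.72, 2.72], [-0.95, 1.95], [-1.27, 1.35], [-1.78, 2.02], [-1.46, 1.47], [-3.14, 3.14]. Speed limits (rad/s): [2.39, 2.39, 3.01, 3.14, 3.14, 3.14].

INTERFACE

Orientations are given as a unit quaternion [w, x, y, z].
In Python, from workcell import manip gives the robot as it stands.
- The arm moves only by the tool play_rows, never from a script. Its argument "series" is a list of rows, each a list of 6 numbers: the shift along the tool's x, y, z in m, then the turn, a rotation vector about the tool's x, y, z in degrees. In form: [[x, y, z, ax, ay, az], ...]. A call has 1 to 8 rows; each row is the pose to reach, as a shift and turn from the pose commanded when the call began, along the tool's axes at that moment; what a row does not reach only later rows make up. A row lasts 1/8 s, in which the tool goes at most 62.5 mm and 10.7 degrees, less where a joint would pass 70% of its speed; a pose out of reach is approached as far as the arm can. A call with a gripper value outside its range is refused whole. "grip" is the gripper's target within -1 to 1 (fully open at 1, half-way at 0, shut at -1), set as the call begins (left out, the last holds). The fingers move at their own pace and stop on an object; the grip force is fixed at half the most. Time passes only in rows, so rows that repeat a pose let the fingers close. It gives the time, the measured TCP pose, the force, the opening and the grip force at its end, in the units of the state.
- manip.state(): the state, without advancing time (a new reading comes with each control period).
- manip.capture(name): name is "scene" or "side" or "wrist"; returns the picture (384x512x3 uint8, red, green, blue); there is no depth.
- manip.camera_info(name): a dict with "camera_matrix" (3x3 intrinsics, pixels), "rvec" (rotation vector, rad) and "tvec" (3), from world to camera coordinates, as OpenCV has them. Camera axes: x right, y down, z forward; pixel columns grow to the right and rows downward; lengths in mm; the calibration is good to about 2 mm. The wrist camera is an equidistant fisheye: a pixel r from the principal point sees the ray r / f radians off the axis. A picture is of the moment at which its call begins: read the wrist's pose just before it. camera_info takes no time and is no camera call; for the wrist camera it gives the pose at the moment of the call.
- manip.finish_job(): hands the job in; it is judged then, once.
The state is a dict: "time": time; "q": joint angles; "joint_velocities": joint speeds; "tau": joint torques, N m; "tcp_pos": TCP position; "tcp_rot": TCP orientation; "contact_force": force on the tool from outside, world axes, zero at the start; "moment": the same for the moment, N m; "gripper_width": finger opening in mm; "gripper_force": force on a finger pad.
Only numpy, scipy, OpenCV 4.12 (cv2) and the standard library are available. Lean on these libraries where they do the work, as an engineer would, in place of code of your own. Each camera call takes 0.05 s, during which the arm holds its last target. There are 200 camera calls.

## Working session

There is one attempt and no reset: what is moved stays moved. The work goes in short steps, Python scripts to look and compute and a tool call to move; the robot and the scene stay as the last step left them, time stands still between calls to the robot, and variables do not carry over. Pictures are saved under pics/ and viewed, at most 10 in all, crops included, and the job is handed in when it is done.

Besides the shell and the picture viewer there is one more tool, called as name([rows], argument=value, ...), one row to a line, values as JSON. play_rows: Moves the arm, as the interface text tells. Its arguments: {"type":"object","properties":{"series":{"type":"array"},"grip":{"type":"number"}},"required":["series"]}

```bash
mkdir -p pics
python3 - <<'E'
from workcell import manip
import cv2,numpy as np
a=[manip.capture(n) for n in("scene","side","wrist")]
for n,i in zip(("scene","side","wrist"),a): cv2.imwrite(f"pics/{n}0.png",i[:,:,::-1]); c=manip.camera_info(n); print(n,{k:np.round(v,4).tolist() if not isinstance(v,str) else v for k,v in c.items()})
print(manip.state())
E
```

```text
scene {'camera_matrix': [[438.5875, 0.0, 255.1979], [0.0, 438.5875, 189.6466], [0.0, 0.0, 1.0]], 'rvec': [2.3993, 1.0786, -0.2864], 'tvec': [-422.3882, -318.2433, 1564.7983]}
side {'camera_matrix': [[471.2433, 0.0, 255.169], [0.0, 471.2433, 198.3725], [0.0, 0.0, 1.0]], 'rvec': [2.1784, -0.7579, 0.3525], 'tvec': [-418.71, 306.1728, 916.3965]}
wrist {'camera_matrix': [[297.3186, 0.0, 251.7296], [0.0, 297.3186, 189.8236], [0.0, 0.0, 1.0]], 'rvec': [-2.8587, 0.0007, 0.0028], 'tvec': [-523.9274, -35.552, 379.0752]}
{'time': 0.15, 'q': array([ 1.62013633e-05,  1.26273200e-01, -4.03592022e-02,  1.40539992e+00,
       -3.46379276e-05,  1.57081366e+00]), 'joint_velocities': array([ 0.00031002, -0.00331558,  0.00271577, -0.00049132,  0.00106718,
        0.00167677]), 'tau': array([-6.60388159e-04, -4.36274636e+01,  3.53150582e+01,  1.35390865e-02,
        2.80258462e-06, -9.74541621e-07]), 'tcp_pos': array([ 5.24712968e+02, -1.14559740e-03,  2.47698378e+02]), 'tcp_rot': array([-4.24736992e-04,  7.07107039e-01,  7.07106253e-01, -4.49244356e-04]), 'contact_force': array([0.373782  , 0.45969983, 0.21645874]), 'moment': array([-0.02707189, -0.03192719, -0.04738325]), 'gripper_force': 0.0, 'gripper_width': 85.34250404835976}
```

View pics/scene0.png

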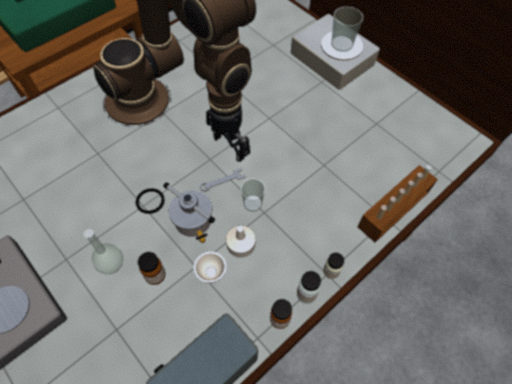

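View pics/side0.png

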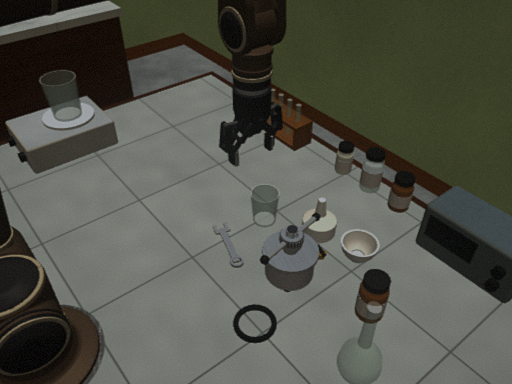

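View pics/wrist0.png

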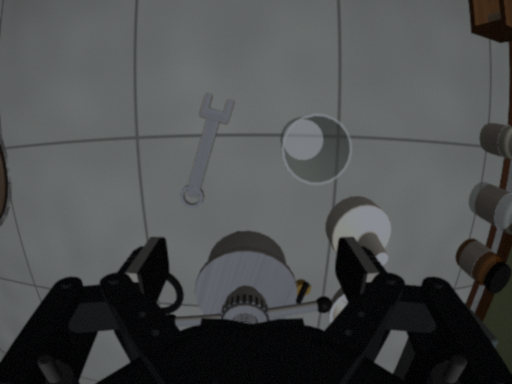

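Scene: the pot is at about (190,208), with balls near (166,186) and (211,220). Side: the pot is at about (290,260), with balls near (265,260) and (318,217). Wrist: one ball at (324,304). Next I'll refine the blobs and triangulate.

```bash
cat > h.py <<'E'
from workcell import manip
import cv2,numpy as np
def P(n):
    c=manip.camera_info(n);R=cv2.Rodrigues(np.array(c["rvec"],float))[0]
    return np.array(c["camera_matrix"]),R,np.array(c["tvec"],float).reshape(3)
def tri(a,b):
    Ps=[]
    for n in("scene","side"):
        K,R,t=P(n);Ps.append(K@np.c_[R,t])
    X=cv2.triangulatePoints(*Ps,np.array(a,float).reshape(2,1),np.array(b,float).reshape(2,1)).ravel()
    X=X[:3]/X[3]
    return X,[np.round((p@np.r_[X,1])[:2]/(p@np.r_[X,1])[2],1) for p in Ps]
def plane(n,uv,z):
    K,R,t=P(n);d=R.T@np.linalg.inv(K)@np.r_[uv,1];c=-R.T@t
    return c+d*(z-c[2])/d[2]
def blob(img,uv,r,th):
    u,v=uv;g=img[v-r:v+r+1,u-r:u+r+1].max(2)
    m=(g<th).astype(np.uint8);n,l,s,c=cv2.connectedComponentsWithStats(m)
    best=1+np.argmax(s[1:,4]);return c[best]+[u-r,v-r],s[best]
E
python3 - <<'E'
from h import *
S=cv2.imread("pics/scene0.png");D=cv2.imread("pics/side0.png")
pts=[]
for a,b in(((166,186),(265,260)),((211,220),(318,217))):
    A,sa=blob(S,a,6,50);B,sb=blob(D,b,7,50);X,e=tri(A,B);pts.append(X)
    print(A.round(1),sa,B.round(1),sb,X.round(1),e)
print(np.linalg.norm(pts[0]-pts[1]),(pts[0]+pts[1])/2)
for n,l in(("scene",[(150,201,4),(222,180,4),(253,200,5),(107,260,30),(151,268,50),(210,268,20),(240,240,30)]),("side",[(255,323,4),(229,243,4),(264,205,40)])):
    for u,v,z in l: print(n,u,v,plane(n,(u,v),z).round())
c=np.hstack([cv2.resize(S[165:250,130:230],None,fx=4,fy=4,interpolation=2),cv2.resize(D[195:280,240:340],None,fx=4,fy=4,interpolation=2)])
cv2.imwrite("pics/crop1.png",c)
E
```

```text
[165.4 184.8] [ 4  3  4  4 10] [264.3 260.1] [ 2  2  9 13 68] [ 429.6 -160.2  120.7] [array([165.3, 185.1]), array([264. , 259.8])]
[210.7 219.7] [ 3  3  6  6 24] [316.3 215.9] [ 1  3  8  8 33] [ 601.3 -133.1  122.6] [array([210.7, 219.6]), array([316.4, 215.9])]
173.85964658131138 [ 515.47502055 -146.64708669  121.65245721]
scene 150 201 [ 374. -202.    4.]
scene 222 180 [462.  13.   4.]
scene 253 200 [582.  38.   5.]
scene 107 260 [ 467. -404.   30.]
scene 151 268 [ 576. -327.   50.]
scene 210 268 [ 672. -202.   20.]
scene 240 240 [666. -87.  30.]
side 255 323 [ 373. -203.    4.]
side 229 243 [465.  14.   4.]
side 264 205 [593.  38.  40.]
```

View pics/crop1.png

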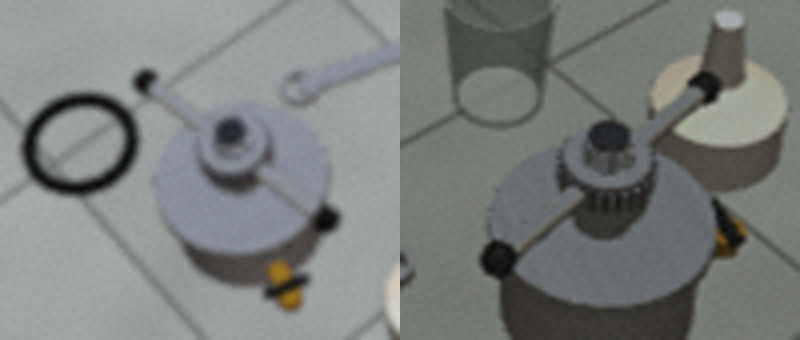

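The ball spacing comes out at 173.9 mm (expected 172), and the nut centre at (515.5, -146.6, 121.6). The arm underside is 33.6 mm above the lid, which fits. The yaw is about 9°. I'll close the fingers and use them as a post at a 57 mm radius, kept at a fixed orientation, starting on the counter-clockwise side of the +x arm (angle 45°).

play_rows([
  [-0.05,0.015,0,0,0,0],
  [-0.106,0.031,0,0,0,0],
  [-0.106,0.031,0,0,0,0],
  [-0.106,0.031,0,0,0,0],
  [-0.106,0.031,0.03,0,0,0],
  [-0.106,0.031,0.06,0,0,0],
  [-0.106,0.031,0.06,0,0,0],
  [-0.106,0.031,0.06,0,0,0],
], grip=-1)

```text
time: 1.15
tcp_pos: [556.2, -105.2, 189.6]
tcp_rot: [0.0, 0.707, 0.708, 0.0]
contact_force: [0.3, 0.1, 0.4]
gripper_width: -0.3
gripper_force: 0.0
```

Run:
```python
import numpy as np
# rows per call: shift [dy,dx] from start angle, 6deg per row, r=57
p=lambda a:57.3*np.array([np.sin(np.radians(a)),np.cos(np.radians(a))])
for a0,st in [(45-48*k,6) for k in range(5)]+[(-195-24*k,3) for k in range(30)]:
    print(a0,[[round(float(x),4) for x in (p(a0-st*j)-p(a0))/1000] for j in range(1,9)] if st==6 else [[round(float(x),4) for x in (p(a0-st*j)-p(a0))/1000] for j in (2,4,6,8)])
```

```text
45 [[-0.0045, 0.004], [-0.0093, 0.0075], [-0.0145, 0.0105], [-0.02, 0.013], [-0.0257, 0.0148], [-0.0316, 0.0161], [-0.0375, 0.0167], [-0.0435, 0.0167]]
-3 [[-0.006, -0.0006], [-0.0118, -0.0019], [-0.0175, -0.0037], [-0.023, -0.0062], [-0.0282, -0.0092], [-0.0331, -0.0127], [-0.0375, -0.0167], [-0.0415, -0.0212]]
-51 [[-0.0035, -0.0049], [-0.0065, -0.01], [-0.009, -0.0155], [-0.0108, -0.0212], [-0.0121, -0.0271], [-0.0127, -0.0331], [-0.0127, -0.0391], [-0.0121, -0.045]]
-99 [[0.0012, -0.0059], [0.0031, -0.0116], [0.0055, -0.017], [0.0085, -0.0222], [0.0121, -0.0271], [0.0161, -0.0316], [0.0205, -0.0356], [0.0254, -0.0391]]
-147 [[0.0052, -0.003], [0.0107, -0.0054], [0.0164, -0.0073], [0.0222, -0.0085], [0.0282, -0.0092], [0.0342, -0.0092], [0.0402, -0.0085], [0.046, -0.0073]]
-195 [[0.0057, 0.0019], [0.0112, 0.0043], [0.0164, 0.0073], [0.0212, 0.0108]]
-219 [[0.0045, 0.004], [0.0085, 0.0085], [0.012, 0.0133], [0.015, 0.0185]]
-243 [[0.0024, 0.0055], [0.0043, 0.0112], [0.0055, 0.017], [0.0062, 0.023]]
-267 [[0.0, 0.006], [-0.0006, 0.012], [-0.0019, 0.0178], [-0.0037, 0.0235]]
-291 [[-
[... 1378 characters left out ...]
 0.0031], [-0.0175, 0.0037], [-0.0235, 0.0037]]
-723 [[-0.006, -0.0006], [-0.0118, -0.0019], [-0.0175, -0.0037], [-0.023, -0.0062]]
-747 [[-0.0052, -0.003], [-0.01, -0.0065], [-0.0145, -0.0105], [-0.0185, -0.015]]
-771 [[-0.0035, -0.0049], [-0.0065, -0.01], [-0.009, -0.0155], [-0.0108, -0.0212]]
-795 [[-0.0012, -0.0059], [-0.0019, -0.0118], [-0.0019, -0.0178], [-0.0012, -0.0238]]
-819 [[0.0012, -0.0059], [0.0031, -0.0116], [0.0055, -0.017], [0.0085, -0.0222]]
-843 [[0.0035, -0.0049], [0.0075, -0.0093], [0.012, -0.0133], [0.0168, -0.0168]]
-867 [[0.0052, -0.003], [0.0107, -0.0054], [0.0164, -0.0073], [0.0222, -0.0085]]
-891 [[0.006, -0.0006], [0.012, -0.0006], [0.0179, 0.0], [0.0238, 0.0012]]
```

play_rows([
  [0,0,0.02,0,0,0],
  [0,0,0.04,0,0,0],
  [0,0,0.055,0,0,0],
  [0,0,0.067,0,0,0],
  [0,0,0.067,0,0,0],
])

```text
time: 1.78
tcp_pos: [555.7, -105.9, 120.8]
tcp_rot: [-0.0, 0.707, 0.707, -0.0]
contact_force: [0.2, 0.6, -0.1]
gripper_width: -0.0
gripper_force: 0.0
```

play_rows([
  [-0.0045,0.004,0,0,0,0],
  [-0.0093,0.0075,0,0,0,0],
  [-0.0145,0.0105,0,0,0,0],
  [-0.02,0.013,0,0,0,0],
  [-0.0257,0.0148,0,0,0,0],
  [-0.0316,0.0161,0,0,0,0],
  [-0.0375,0.0167,0,0,0,0],
  [-0.0435,0.0167,0,0,0,0],
])

```text
time: 2.78
tcp_pos: [572.7, -149.9, 121.3]
tcp_rot: [-0.0, 0.707, 0.707, 0.0]
contact_force: [-0.4, 0.8, -0.9]
gripper_width: -0.1
gripper_force: 0.3
```

Run:
```python
from h import *
a=manip.capture("side")
cv2.imwrite("pics/side1.png",cv2.resize(a[130:300,190:390,::-1],None,fx=3,fy=3))
```

```text
(no output)
```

View pics/side1.png

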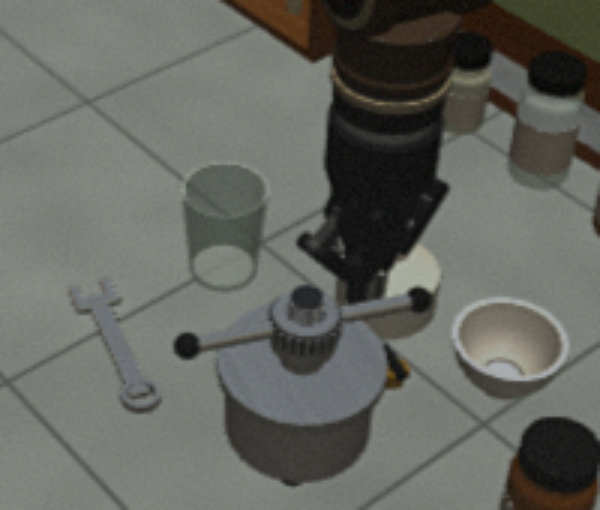

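The finger is behind the right-hand arm, the balls are at crop pixels (187,345) and (420,298), and the nut is turning clockwise. It can't bear before 0.7 turn (252°), so I'll run free to about 223°.

play_rows([
  [-0.006,-0.0006,0,0,0,0],
  [-0.0118,-0.0019,0,0,0,0],
  [-0.0175,-0.0037,0,0,0,0],
  [-0.023,-0.0062,0,0,0,0],
  [-0.0282,-0.0092,0,0,0,0],
  [-0.0331,-0.0127,0,0,0,0],
  [-0.0375,-0.0167,0,0,0,0],
  [-0.0415,-0.0212,0,0,0,0],
])

```text
time: 3.82
tcp_pos: [551.2, -191.3, 121.3]
tcp_rot: [0.0, 0.707, 0.707, 0.0]
contact_force: [1.1, 0.8, -0.0]
gripper_width: 0.2
gripper_force: 0.3
```

play_rows([
  [-0.0035,-0.0049,0,0,0,0],
  [-0.0065,-0.01,0,0,0,0],
  [-0.009,-0.0155,0,0,0,0],
  [-0.0108,-0.0212,0,0,0,0],
  [-0.0121,-0.0271,0,0,0,0],
  [-0.0127,-0.0331,0,0,0,0],
  [-0.0127,-0.0391,0,0,0,0],
  [-0.0121,-0.045,0,0,0,0],
])

```text
time: 4.82
tcp_pos: [506.1, -203.1, 121.3]
tcp_rot: [0.0, 0.707, 0.707, -0.0]
contact_force: [1.0, 0.2, 0.0]
gripper_width: -0.2
gripper_force: 0.3
```

play_rows([
  [0.0012,-0.0059,0,0,0,0],
  [0.0031,-0.0116,0,0,0,0],
  [0.0055,-0.017,0,0,0,0],
  [0.0085,-0.0222,0,0,0,0],
  [0.0121,-0.0271,0,0,0,0],
  [0.0161,-0.0316,0,0,0,0],
  [0.0205,-0.0356,0,0,0,0],
  [0.0254,-0.0391,0,0,0,0],
])

```text
time: 5.82
tcp_pos: [467.1, -177.4, 121.3]
tcp_rot: [0.0, 0.707, 0.707, -0.0]
contact_force: [0.3, -0.5, 0.5]
gripper_width: -0.1
gripper_force: 0.3
```

play_rows([
  [0.0052,-0.003,0,0,0,0],
  [0.0107,-0.0054,0,0,0,0],
  [0.0164,-0.0073,0,0,0,0],
  [0.0222,-0.0085,0,0,0,0],
  [0.0282,-0.0092,0,0,0,0],
  [0.0342,-0.0092,0,0,0,0],
  [0.0402,-0.0085,0,0,0,0],
  [0.046,-0.0073,0,0,0,0],
])

```text
time: 6.82
tcp_pos: [460.1, -131.3, 121.2]
tcp_rot: [-0.0, 0.707, 0.707, -0.0]
contact_force: [0.0, -0.7, -0.1]
gripper_width: 0.3
gripper_force: 0.4
```

Contact force is under about 1.5 N, so the nut is still free. I'll search in 24° calls. Batches stay well under half a turn, so they can't overtighten.

play_rows([
  [0.0057,0.0019,0,0,0,0],
  [0.0112,0.0043,0,0,0,0],
  [0.0164,0.0073,0,0,0,0],
  [0.0212,0.0108,0,0,0,0],
])

```text
time: 7.32
tcp_pos: [471.1, -110.1, 121.3]
tcp_rot: [-0.0, 0.707, 0.707, -0.0]
contact_force: [0.0, -0.5, 0.5]
gripper_width: -0.1
gripper_force: 0.3
```

play_rows([
  [0.0045,0.004,0,0,0,0],
  [0.0085,0.0085,0,0,0,0],
  [0.012,0.0133,0,0,0,0],
  [0.015,0.0185,0,0,0,0],
])

```text
time: 7.82
tcp_pos: [489.7, -95.2, 121.2]
tcp_rot: [-0.0, 0.707, 0.707, -0.0]
contact_force: [-0.6, -0.3, 0.4]
gripper_width: -0.2
gripper_force: 0.3
```

play_rows([
  [0.0024,0.0055,0,0,0,0],
  [0.0043,0.0112,0,0,0,0],
  [0.0055,0.017,0,0,0,0],
  [0.0062,0.023,0,0,0,0],
])

```text
time: 8.32
tcp_pos: [512.7, -89.2, 121.2]
tcp_rot: [-0.0, 0.707, 0.707, -0.0]
contact_force: [-0.7, -0.3, 0.5]
gripper_width: -0.3
gripper_force: 0.3
```

play_rows([
  [0,0.006,0,0,0,0],
  [-0.0006,0.012,0,0,0,0],
  [-0.0019,0.0178,0,0,0,0],
  [-0.0037,0.0235,0,0,0,0],
])

```text
time: 8.82
tcp_pos: [536.3, -93.1, 121.3]
tcp_rot: [-0.0, 0.707, 0.707, 0.0]
contact_force: [-0.5, -0.6, -0.3]
gripper_width: -0.0
gripper_force: 0.3
```

play_rows([
  [-0.0024,0.0055,0,0,0,0],
  [-0.0054,0.0107,0,0,0,0],
  [-0.009,0.0155,0,0,0,0],
  [-0.013,0.02,0,0,0,0],
])

```text
time: 9.32
tcp_pos: [556.2, -106.2, 121.3]
tcp_rot: [-0.0, 0.707, 0.707, 0.0]
contact_force: [-0.8, 0.7, 0.1]
gripper_width: 0.4
gripper_force: 0.3
```

play_rows([
  [-0.0045,0.004,0,0,0,0],
  [-0.0093,0.0075,0,0,0,0],
  [-0.0145,0.0105,0,0,0,0],
  [-0.02,0.013,0,0,0,0],
])

```text
time: 9.82
tcp_pos: [566.7, -123.9, 120.5]
tcp_rot: [-0.004, 0.707, 0.707, 0.0]
contact_force: [-7.7, 10.4, 2.5]
gripper_width: -0.3
gripper_force: 5.5
```

play_rows([
  [-0.0057,0.0019,0,0,0,0],
  [-0.0116,0.0031,0,0,0,0],
  [-0.0175,0.0037,0,0,0,0],
  [-0.0235,0.0037,0,0,0,0],
])

```text
time: 10.32
tcp_pos: [571.4, -146.2, 120.7]
tcp_rot: [-0.004, 0.706, 0.708, 0.002]
contact_force: [-3.8, 14.4, 1.2]
gripper_width: -0.3
gripper_force: 6.2
```

play_rows([
  [-0.006,-0.0006,0,0,0,0],
  [-0.0118,-0.0019,0,0,0,0],
  [-0.0175,-0.0037,0,0,0,0],
  [-0.023,-0.0062,0,0,0,0],
])

```text
time: 10.82
tcp_pos: [567.2, -168.8, 121.4]
tcp_rot: [-0.002, 0.706, 0.708, 0.004]
contact_force: [4.8, 14.0, 1.2]
gripper_width: 0.4
gripper_force: 6.9
```

The seal is felt between -315° (free, 1 N) and -336° (12.9 N), so I take onset at about -326°. The goal is a measured finger angle of about -506°, where the post contacts the arm the same way because of the 180° symmetry.

play_rows([
  [-0.0052,-0.003,0,0,0,0],
  [-0.01,-0.0065,0,0,0,0],
  [-0.0145,-0.0105,0,0,0,0],
  [-0.0185,-0.015,0,0,0,0],
])

```text
time: 11.32
tcp_pos: [554.7, -188.9, 122.4]
tcp_rot: [0.001, 0.706, 0.708, 0.004]
contact_force: [9.9, 9.9, 0.3]
gripper_width: 0.0
gripper_force: 6.2
```

play_rows([
  [-0.0035,-0.0049,0,0,0,0],
  [-0.0065,-0.01,0,0,0,0],
  [-0.009,-0.0155,0,0,0,0],
  [-0.0108,-0.0212,0,0,0,0],
])

```text
time: 11.82
tcp_pos: [534.6, -201.2, 122.9]
tcp_rot: [0.003, 0.707, 0.708, 0.004]
contact_force: [12.8, 6.5, -0.5]
gripper_width: 0.1
gripper_force: 6.2
```

play_rows([
  [-0.0012,-0.0059,0,0,0,0],
  [-0.0019,-0.0118,0,0,0,0],
  [-0.0019,-0.0178,0,0,0,0],
  [-0.0012,-0.0238,0,0,0,0],
])

```text
time: 12.32
tcp_pos: [511.5, -203.5, 123.2]
tcp_rot: [0.004, 0.707, 0.707, 0.004]
contact_force: [13.7, -1.3, -2.6]
gripper_width: -0.3
gripper_force: 5.8
```

play_rows([
  [0.0012,-0.0059,0,0,0,0],
  [0.0031,-0.0116,0,0,0,0],
  [0.0055,-0.017,0,0,0,0],
  [0.0085,-0.0222,0,0,0,0],
])

```text
time: 12.82
tcp_pos: [489.2, -196.4, 123.4]
tcp_rot: [0.005, 0.707, 0.707, 0.002]
contact_force: [13.7, -3.3, -0.3]
gripper_width: 0.2
gripper_force: 5.6
```

play_rows([
  [0.0035,-0.0049,0,0,0,0],
  [0.0075,-0.0093,0,0,0,0],
  [0.012,-0.0133,0,0,0,0],
  [0.0168,-0.0168,0,0,0,0],
  [0.0168,-0.0168,0,0,0,0],
  [0.0168,-0.0168,0,0,0,0],
])

```text
time: 13.58
tcp_pos: [471.7, -180.7, 123.2]
tcp_rot: [0.005, 0.707, 0.707, 0.001]
contact_force: [10.2, -8.4, -2.1]
gripper_width: 0.3
gripper_force: 5.7
```

Measured angle is -502°, about 176° past onset. Backing off and lifting.

play_rows([
  [-0.005,0.005,0,0,0,0],
  [-0.01,0.01,0,0,0,0],
  [-0.01,0.01,0,0,0,0],
  [-0.01,0.01,-0.03,0,0,0],
  [-0.01,0.01,-0.07,0,0,0],
  [-0.01,0.01,-0.12,0,0,0],
  [-0.01,0.01,-0.12,0,0,0],
  [-0.01,0.01,-0.12,0,0,0],
])

```text
time: 14.58
tcp_pos: [477.1, -187.5, 240.8]
tcp_rot: [-0.0, 0.707, 0.707, -0.0]
contact_force: [0.6, -0.6, -0.1]
gripper_width: -0.1
gripper_force: 0.0
```

Run:
```python
from h import *
a=manip.capture("side");s=manip.capture("scene")
cv2.imwrite("pics/s2.png",s[:,:,::-1]);cv2.imwrite("pics/d2.png",a[:,:,::-1])
cv2.imwrite("pics/c2.png",np.hstack([cv2.resize(s[150:285,120:270,::-1],None,fx=2.6,fy=2.6),cv2.resize(a[175:310,220:370,::-1],None,fx=2.6,fy=2.6)]))
```

```text
(no output)
```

View pics/c2.png

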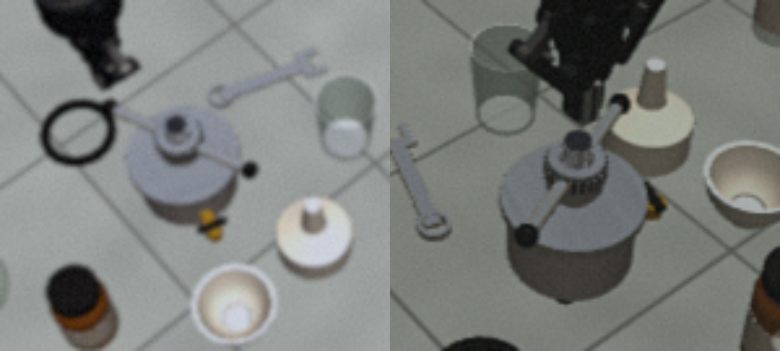

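Run:
```python
from h import *
D=cv2.imread("pics/d2.png");S=cv2.imread("pics/s2.png")
A=blob(D,(273,265),6,50)[0];C=blob(S,(216,215),6,50)[0];B=blob(D,(309,215),6,50)[0]
c=np.array([515.5,-146.6])
for n,p in(("side",A),("side",B),("scene",C)):
    d=plane(n,p,116.5)[:2]-c;print(p,d.round(1),np.hypot(*d),np.degrees(np.arctan2(d[1],d[0])))
print(manip.state()["contact_force"])
```

```text
[271.60526316 265.46052632] [-81.  -31.7] 87.00432008630675 -158.63985991826453
[308.48275862 213.55172414] [82.4 34.5] 89.31035688288537 22.72496609295322
[215.58823529 214.88235294] [80.5 34.2] 87.49758704776771 23.02754928238282
[ 0.15118163  0.14279221 -0.80118716]
```

The final nut yaw is 22°, which agrees with the post angle. Bystanders look undisturbed in the pictures.

```bash
python3 -c "
from workcell import manip
print(manip.finish_job())"
```

```text
the job is handed in; nothing more can be done
None
```

I ran the nut down to the seal, turned it about 176° further (±10°, from finger position and force), let go with the arm clear, and handed the job in; the bystanders looked undisturbed in the last pictures, and no verdict came back.

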